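# Sterilise a cordless phone handset side by side

## Task

Take the cordless handset out of its leaning charging cradle and sterilise three of its sides at the white desktop steriliser: press the middle of the side squarely against the sprung window, handset upright along the leaning head, until the window is pushed right in, and hold it there for a second; do the back first, then the narrow edge that carries the long volume key, then the keypad side. Press gently, do not disturb the other things on the table, and finally put the handset back fully home in its cradle, keypad facing outwards as before, and let go.

Things in the scene. Friction and masses are not known exactly. Their poses are not given: they have to be found in the camera images.
- handset: black cordless phone handset, bar 26 (x) x 48 (y) x 165 (z) mm, 105 to 210 g. Origin: middle of its foot; z up its length to the earpiece end; +x out of the keypad side (grey keys, screen); +y out of the narrow edge with the long grey volume key (36 mm, 1.5 mm proud). Starts seated in the pocket. Grip it by either pair of sides about 25 mm below its top end, clear of cradle and window
- keypad (a point): point in the middle of the keypad side of the handset: 13 mm from the handset's long axis along its +x, 75 mm up from the foot
- back (a point): point in the middle of the back of the handset: 13 mm from the axis along its -x, 75 mm up from the foot
- edge (a point): point in the middle of the edge with the volume key: 24 mm from the axis along the handset's +y, 75 mm up from the foot
- cradle: fixed black charging cradle: foot plate 120 x 85 x 16 mm carrying the pocket. Origin on the table under the pocket's middle; z up, x to its front. The pocket's walls: front and sides 6 mm thick, 18 mm above the pocket's floor, each with a lip above it flaring outwards by 6 mm to 28 mm height; backrest 64 mm wide, 6 mm thick, 97 mm above that floor; the seated handset leans on it
- pocket: fixed tilted pocket of the cradle, inside 30 (x) x 52 (y) mm: 2 mm play each side. Origin: middle of its floor, 34 mm above the table. z runs up along the seated handset, leaning 0.42 rad (24 degrees) from vertical towards the robot; x points out of its front, where the keypad faces (away from the robot and up). A seated handset has the same axes, and its origin within 2 mm
- uv_head: fixed leaning head of the steriliser: white block 96 mm wide (y), 66 mm up its slope (z), 30 mm thick. Origin: middle of its front face, 100 mm above the table. x is that face's normal, away from the robot and up; z runs up the slope, leaning 0.42 rad from vertical towards the robot. The head ends 33 mm from the origin up and down the slope
- steriliser: fixed white base of the steriliser, 140 x 110 x 20 mm with a 60 mm wide column under the head; origin on the table below the head's origin. The window in front of the head is centred on it (within 4 mm). Its outer face, when free, stands 13 to 28 mm proud of the head's front face: this differs at every start and is not measured, so feel for it
- uv_window (a joint): travel of the steriliser's sprung window, a steel-framed glass plate 62 mm wide (y of the head) x 48 mm high (along z): 0 m free, 0.008 m pushed right in against its stop, moving along -x of the head. Spring: about 1.4 N to start moving, 4.2 N right in, then a hard stop
- mug: bystander: blue ceramic mug, 80 mm across, 90 mm tall, origin at the middle of its underside
- remote: bystander: grey remote control 50 x 160 x 20 mm lying flat, origin at the middle of its underside
- glasses_case: bystander: brown spectacles case 60 x 155 x 40 mm, origin at the middle of its underside
- paperback: bystander: paperback book 110 x 175 x 24 mm lying flat, origin at the middle of its underside
- candle_holder: bystander: brass candle holder 70 mm across, 75 mm tall, origin at the middle of its underside
Mind the look-alikes: they are no part of the job. Leave any orange or turquoise look-alike of the cradle alone.

How it is judged (in metres and radians):
On the way, in this order (a step that is already met when the one before it is completed fails the run):
1. the back of the handset is held against the window, pushed in (value of joint uv_window above 0.005 m and contact force between handset and uv_window above 1 N and x of back in the frame of uv_head below 0.025 m and y of back in the frame of uv_head between -0.018 and 0.018 m and z of back in the frame of uv_head between -0.025 and 0.025 m and angle between the x axis of handset and the x axis of uv_head, either way round below 0.2 rad and angle between the z axis of handset and the z axis of uv_head, either way round below 0.3 rad), for 0.5 s.
2. then the edge with the volume key is held against the window, pushed in (value of joint uv_window above 0.005 m and contact force between handset and uv_window above 1 N and x of edge in the frame of uv_head below 0.025 m and y of edge in the frame of uv_head between -0.018 and 0.018 m and z of edge in the frame of uv_head between -0.025 and 0.025 m and angle between the y axis of handset and the x axis of uv_head, either way round below 0.2 rad and angle between the z axis of handset and the z axis of uv_head, either way round below 0.3 rad), for 0.5 s.
3. then the keypad side is held against the window, pushed in (value of joint uv_window above 0.005 m and contact force between handset and uv_window above 1 N and x of keypad in the frame of uv_head below 0.025 m and y of keypad in the frame of uv_head between -0.018 and 0.018 m and z of keypad in the frame of uv_head between -0.025 and 0.025 m and angle between the x axis of handset and the x axis of uv_head, either way round below 0.2 rad and angle between the z axis of handset and the z axis of uv_head, either way round below 0.3 rad), for 0.5 s.
At the end, for the whole second after the job is handed in: Back, volume-key edge, then keypad side each held on the window (5 of 8 mm in, 0.5 s, within 18 mm across, 25 mm along, 0.2 rad of square); then the handset stands in the pocket, origin within 6 mm across and 5 mm in height, upright in it to 0.1 rad, keypad outwards, at rest, released (x of handset in the frame of pocket between -0.006 and 0.006 m and y of handset in the frame of pocket between -0.006 and 0.006 m and z of handset in the frame of pocket between -0.005 and 0.005 m and angle between the z axis of handset and the z axis of pocket, either way round below 0.1 rad and x of keypad in the frame of pocket above 0.005 m and linear speed of handset below 0.02 m/s); the robot touches nothing.
It fails at once if the window is pressed with more than 20 N (contact force between anything else and uv_window above 20 N).
It fails at once if another thing on the table is disturbed (moved more than 30 mm) (distance of any of mug, remote, glasses_case, paperback, candle_holder from where it was at the start of the episode above 0.03 m).
It also fails if it takes over 72 s, if anything falls off the work surface, if the arm or the gripper's body presses on something with over 40 N, if the wrist force passes 120 N, or if a joint passes its speed limit or range.

## Robot

A 6-joint arm with a two-finger parallel gripper is mounted at the origin on the work surface. World frame = base frame: x ahead of the robot, y to its left, z up, the work surface at z = 0. Lengths are in mm, angles in rad, forces in N, time in s.
With the tool pointing down it reaches from about 300 to 750 mm from the base axis. Payload 8.5 kg.
Tool frame: the origin (TCP) lies midway between the tips of the shut fingers; the grasp point (between the pads) lies 19 mm behind it; z points along the fingers, y is the line along which they close (so a half turn about z gives the same grasp; the last joint's range is limited). The gripper opens to 88 mm and grips with 3 to 60 N. Pads are 18 mm wide; open, the fingers measure 123 mm over their backs; the gripper's body (75 mm by 187 mm) begins 45 mm behind the grasp point.
Start: joints at [-1.526, 0.381, 1.297, -0, 1.464, -0.215], TCP at [141.283, -531.526, 238.748] pointing down, gripper open.
Joint ranges: [-3.11, 3.11], [-0.89, 2.33], [0.22, 2.48], [-1.42, 4.56], [0.17, 2.85], [-2.88, 2.88]. Speed limits (rad/s): [2.39, 2.39, 3.14, 3.14, 3.14, 3.14].

## Interface

Orientations are given as a unit quaternion [x, y, z, w].
In Python, from station import arm, effector, vision, finish_job gives the robot as it stands. Calls block until the motion is done:
- arm.reach(position, orientation): joint-space move of the TCP to a pose.
- arm.line_to(position, frame=None, vel=150, until_force=None): straight line of the TCP; frame=None keeps the orientation; vel is the mean speed in mm/s. With until_force (N) it stops when the force on the tool has changed by that much, and returns True; else False.
- arm.move_joints(angles): joint-space move.
- effector.release() and effector.clamp(): open the fingers fully, or close them until they stop; the grip force is fixed at half the most.
- arm.pause(seconds).
- arm.solve_ik(position, orientation): joint angles nearest the present ones, or None.
- arm.read_state(): the state.
- vision.camera(name): name is "scene" or "top" or "wrist"; returns a dict with "frame" (420x560x3 uint8, red, green, blue), "mtx" (3x3 intrinsics, pixels), "k1" (the pictures are not rectified: a ray, as slopes to the right and down, at radius r is drawn at 1 + k1 r^2 times it, then the intrinsics apply), "pose" (4x4, takes a point from camera to world coordinates); the wrist camera has in their place "tool_from_camera" (4x4, takes a point from camera to tool coordinates, whose origin is the TCP and whose axes are the flange's). Camera axes: x right, y down, z forward; pixel columns grow to the right and rows downward; lengths in mm; the calibration is good to about 2 mm. A picture is of the moment at which its call begins: read the wrist's pose just before it. There is no depth.
A pose or a line that the arm cannot do raises arm.MotionError and nothing moves.
- finish_job(): hands the job in; it is judged then, once.
The state is a dict: "clock": time; "qpos": joint angles; "joint_vel": joint speeds; "tau": joint torques, N m; "eef_pos": TCP position; "eef_rot": TCP orientation; "ft_force": force on the tool from outside, world axes, zero at the start; "ft_torque": the same for the moment, N m; "grip_width": finger opening in mm; "finger_force": force on a finger pad.
Only numpy, scipy, OpenCV 4.12 (cv2) and the standard library are available. Lean on these libraries where they do the work, as an engineer would, in place of code of your own. Each camera call takes 0.05 s, during which the arm holds its last target. There are 200 camera calls.

## Working session

There is one attempt and no reset: what is moved stays moved. The work goes in short steps, each a Python script; the robot and the scene stay as the last script left them, time stands still between calls to the robot, and variables do not carry over. Pictures are saved under pics/ and viewed, at most 10 in all, crops included, and the job is handed in when it is done.

```bash
ls; mkdir -p pics
python3 - <<'E'
from station import arm,effector,vision
import cv2,numpy as np
for n in ["scene","top"]:
    c=vision.camera(n); cv2.imwrite(f"pics/{n}0.png",c["frame"][:,:,::-1]); print(n,c["mtx"].tolist(),c["k1"],np.round(c["pose"],3).tolist())
    np.savez(f"{n}.npz",**c)
print(arm.read_state())
E
```

```text
pics
scene [[400.0951494946291, 0.0, 280.99310431329536], [0.0, 400.0951494946291, 204.1188519815094], [0.0, 0.0, 1.0]] -0.12018877121258575 [[0.7, 0.604, -0.381, 973.16], [0.714, -0.599, 0.362, -375.791], [-0.01, -0.526, -0.851, 1053.243], [0.0, 0.0, 0.0, 1.0]]
top [[396.7104779497586, 0.0, 279.45827541575267], [0.0, 396.7104779497586, 212.51560260085844], [0.0, 0.0, 1.0]] -0.05253873686743228 [[-0.025, -0.996, 0.091, 429.128], [-1.0, 0.025, 0.0, 46.65], [-0.003, -0.091, -0.996, 1174.65], [0.0, 0.0, 0.0, 1.0]]
{'clock': 0.1, 'qpos': array([-1.52626900e+00,  3.81135527e-01,  1.29812980e+00, -2.26194301e-05,
        1.46358597e+00, -2.15324483e-01]), 'joint_vel': array([-0.00020491, -0.00309581, -0.00151677, -0.00040501,  0.00075663,
        0.00056484]), 'tau': array([ 2.73232603e-03, -4.38656545e+01, -2.24912596e+01,  7.14249071e-02,
        3.41933488e-02, -7.12213341e-05]), 'eef_pos': array([ 141.28389735, -531.29852209,  238.21440824]), 'eef_rot': array([ 9.91571142e-01,  1.29561852e-01,  4.24745543e-05, -6.27984027e-04]), 'ft_force': array([-0.3774086 , -0.06668595, -0.19440933]), 'ft_torque': array([0.03207153, 0.0311691 , 0.03333031]), 'finger_force': 0.0, 'grip_width': 87.99356006797576}
```

View pics/scene0.png

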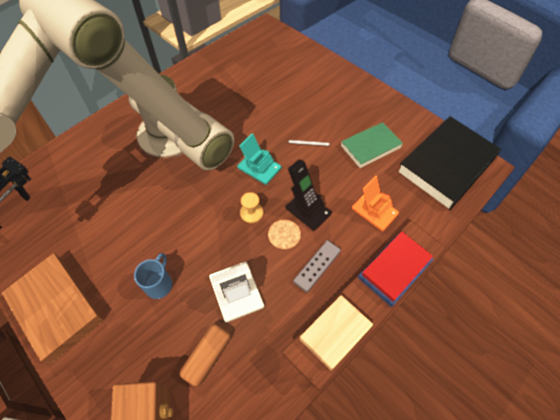

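View pics/top0.png

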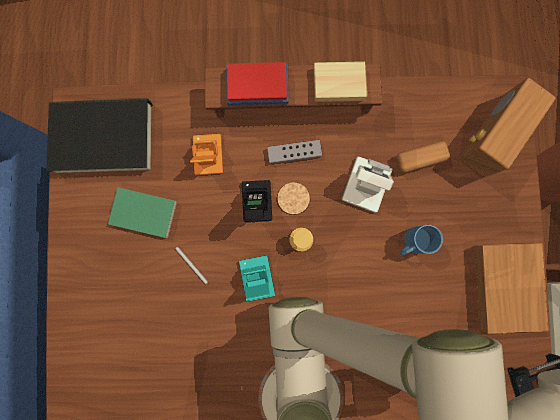

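The scene camera shows the handset at (303,190) in its black cradle and the steriliser at (236,290). From the top they are at (257,200) and (370,185). I'll zoom in on both for corners.

Run:
```python
import cv2,numpy as np
s=cv2.imread("pics/scene0.png");t=cv2.imread("pics/top0.png")
def crop(im,x,y,w,h,k):
    c=cv2.resize(im[y:y+h,x:x+w],None,fx=k,fy=k,interpolation=cv2.INTER_CUBIC)
    for i in range(0,w,10): cv2.putText(c,str(x+i),(i*k,8),0,.3,(255,255,0),1); c[::4,i*k]=(255,255,0)
    for i in range(0,h,10): cv2.putText(c,str(y+i),(0,i*k+8),0,.3,(0,255,255),1); c[i*k,::4]=(255,255,0)
    return c
a=np.hstack([crop(s,272,155,65,78,6),crop(t,230,170,65,78,6)])
b=np.hstack([crop(s,203,255,65,70,6),crop(t,338,148,65,70,6)])
cv2.imwrite("pics/a.png",a);cv2.imwrite("pics/b.png",b)
```

```text
(no output)
```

View pics/a.png

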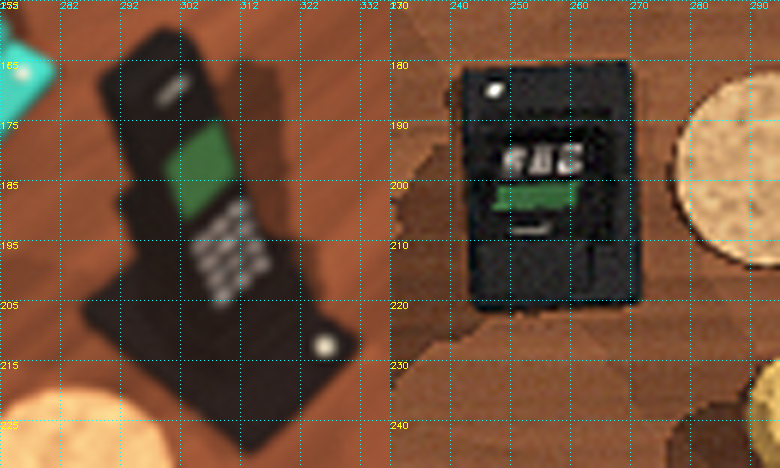

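View pics/b.png

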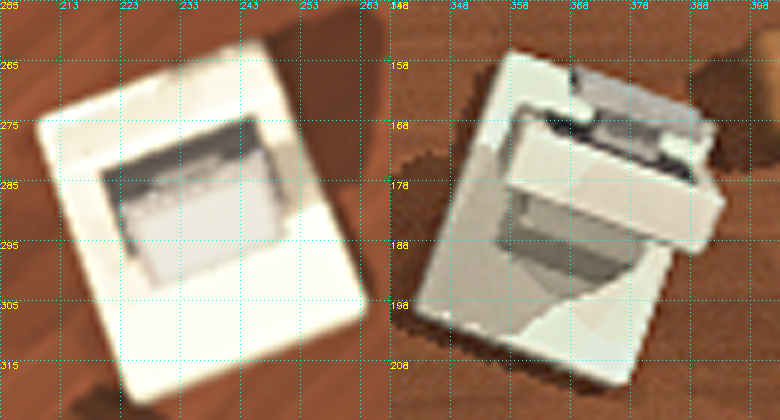

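Dots and edges are readable: the cradle plate's corners in top view are about (242,181.5), (270,180), (271.5,220.5), (244,222). The base corners are (358,156.5), (342.5,200.5), (377,212.5). I'll do a rough fit first, then take closer wrist views.

```bash
cat > h.py <<'E'
import numpy as np,cv2
from scipy.optimize import least_squares
from scipy.spatial.transform import Rotation as R
A=0.42
def load(n): return dict(np.load(n+".npz"))
def proj(c,P,pose=None):
    T=np.linalg.inv(c["pose"] if pose is None else pose); P=np.atleast_2d(P)
    r,_=cv2.Rodrigues(T[:3,:3]); D=np.array([float(c["k1"]),0,0,0,0])
    return cv2.projectPoints(P.astype(float),r,T[:3,3],c["mtx"],D)[0][:,0]
def yaw(a): return R.from_euler('z',a).as_matrix()
def tilt(a): return yaw(a)@R.from_euler('y',-A).as_matrix()   # z leans to -x, x forward-up
def box(lo,hi): return np.array([[x,y,z] for x in (lo[0],hi[0]) for y in (lo[1],hi[1]) for z in (lo[2],hi[2])],float)
E
python3 - <<'E'
from h import *
s,t=load("scene"),load("top")
# base plates: params x,y,yaw (centre)
def fit(L,W,h,obs,p0):
    C=np.array([[L/2,W/2,h],[L/2,-W/2,h],[-L/2,-W/2,h],[-L/2,W/2,h]])
    f=lambda p:np.concatenate([(proj(c,C[i]@yaw(p[2]).T+[p[0],p[1],0])-px).ravel() for c,i,px in obs])
    r=least_squares(f,p0); print(r.x,np.round(r.fun,1))
    return r.x
fit(140,110,20,[(t,0,(358,156.5)),(t,3,(342.5,200.5)),(t,2,(377,212.5)),(s,3,(209,276)),(s,0,(225,322)),(s,1,(264.5,306)),(s,2,(246,262))],[480,-180,-.3])
fit(120,85,16,[(t,0,(242,181.5)),(t,1,(270,180.2)),(t,2,(271.7,220.5)),(t,3,(244,222)),(s,0,(313.5,230)),(s,1,(332,213))],[450,100,0])
E
python3 - <<'E'
import sys; sys.path.insert(0,'.')
from station import vision
c=vision.camera("wrist"); print(c["mtx"],c["k1"],c["tool_from_camera"])
E
```

```text
[ 6.15906980e+02 -2.13245279e+02 -3.69946368e-01] [ -1.1  -1.7  -0.7  -1.7   0.2  -1.1  36.  -16.1  38.7 -17.5 -39.9  14.5
 -38.1  12.3]
[5.73224009e+02 1.12160654e+02 6.41624075e-02] [ -1.   -0.   -0.3  -1.3   1.5  -1.3   0.3  -0.2  17.7 -19.9 -18.7  15.7]
[[345.67840978   0.         278.12139741]
 [  0.         345.67840978 208.05921497]
 [  0.           0.           1.        ]] -0.08781502144964748 [[ 8.34719312e-04 -9.51198927e-01 -3.08577225e-01  8.09129663e+01]
 [ 9.99999534e-01  6.44578908e-04  7.18122205e-04  3.02615351e-01]
 [-4.84174700e-04 -3.08577681e-01  9.51199022e-01 -1.45748141e+02]
 [ 0.00000000e+00  0.00000000e+00  0.00000000e+00  1.00000000e+00]]
```

Run:
```python
from h import *
s,t=load("scene"),load("top")
def fit(L,W,h,obs,p0):
    C=np.array([[L/2,W/2,h],[L/2,-W/2,h],[-L/2,-W/2,h],[-L/2,W/2,h]])
    f=lambda p:np.concatenate([(proj(c,C[i]@yaw(p[2]).T+[p[0],p[1],0])-px).ravel() for c,i,px in obs])
    r=least_squares(f,p0,loss='soft_l1'); print(r.x,np.round(r.fun,1))
    return r.x
fit(140,110,20,[(t,0,(358,156.5)),(t,3,(342.5,200.5)),(t,2,(377,212.5)),(s,2,(209,276)),(s,1,(225,322)),(s,0,(264.5,306)),(s,3,(246,262))],[480,-180,-.3])
c=fit(120,85,16,[(t,0,(242,181.5)),(t,1,(270,180.2)),(t,2,(271.7,220.5)),(t,3,(244,222)),(s,1,(313.5,230)),(s,0,(332,213)),(s,2,(284,206))],[450,100,0])
# handset: unknown offset d along plate x (pocket origin): match dark mask
H=box([-13,-24,0],[13,24,165]);P=box([-60,-42.5,0],[60,42.5,16])
ms=[]
for k in (s,t):
    f=k["frame"].astype(int); ms.append((f.max(2)<60).astype(np.uint8))
for d in range(-50,60,10):
    o=[]
    for k,m in zip((s,t),ms):
        im=np.zeros((420,560),np.uint8)
        base=np.array([c[0],c[1],0]); Y=yaw(c[2])
        for Q in (P@Y.T+base, H@tilt(c[2]).T+base+Y@[d,0,34]):
            cv2.fillConvexPoly(im,cv2.convexHull(np.round(proj(k,Q)).astype(np.int32)),1)
        w=np.zeros_like(im);u=proj(k,base)[0].astype(int);w[u[1]-60:u[1]+60,u[0]-45:u[0]+45]=1
        o+=[((im&m&w).sum()/((im|m)&w).sum()).round(3)]
    print(d,o)
```

```text
[ 6.18761790e+02 -2.14798817e+02 -3.74164880e-01] [-0.5 -2.7 -0.3 -2.7  0.5 -2.  -0.8 -0.7 -0.3 -0.4 -0.6 -0.2 -0.6 -1. ]
[5.73913900e+02 1.12374721e+02 3.04431211e-02] [-0.4 -0.8  0.3 -1.1  0.8 -1.  -0.5 -0.9 -0.8 -1.  -0.6 -2.1 -0.8 -1. ]
-50 [np.float64(0.453), np.float64(0.577)]
-40 [np.float64(0.481), np.float64(0.604)]
-30 [np.float64(0.517), np.float64(0.636)]
-20 [np.float64(0.547), np.float64(0.673)]
-10 [np.float64(0.586), np.float64(0.713)]
0 [np.float64(0.618), np.float64(0.755)]
10 [np.float64(0.651), np.float64(0.78)]
20 [np.float64(0.667), np.float64(0.78)]
30 [np.float64(0.623), np.float64(0.78)]
40 [np.float64(0.551), np.float64(0.78)]
50 [np.float64(0.501), np.float64(0.752)]
```

```bash
cat >> h.py <<'E'
def snap(name):
    from station import arm,vision
    st=arm.read_state(); c=vision.camera("wrist")
    T=np.eye(4); T[:3,:3]=R.from_quat(st["eef_rot"]).as_matrix(); T[:3,3]=st["eef_pos"]
    c["pose"]=T@c["tool_from_camera"]; np.savez(name+".npz",**c); cv2.imwrite(f"pics/{name}.png",c["frame"][:,:,::-1]); return st
E
python3 - <<'E'
from h import *
from station import arm
D=np.diag([1.,-1,-1])
def go(p,a): arm.reach(p,R.from_matrix(yaw(a)@D).as_quat()); arm.pause(.15)
go([600,-255,290],-.374); snap("w1"); 
go([600,-175,290],-.374); snap("w2")
go([585,75,290],.03); snap("w3")
go([585,155,290],.03); print(snap("w4")["clock"])
E
```

```text
4.6583
```

View pics/w1.png

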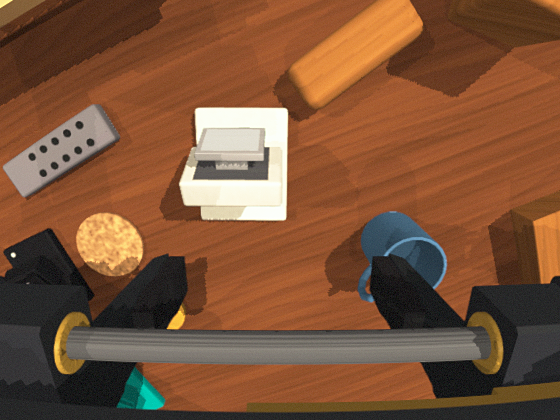

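View pics/w3.png

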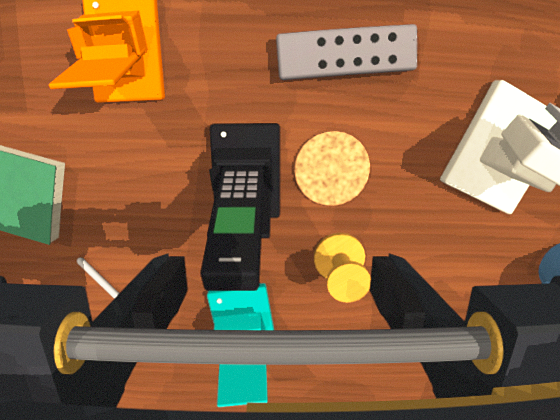

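Run:
```python
from h import *
def crop(n,P,w,h,k):
    c=load(n); u=proj(c,P)[0].astype(int); x,y=u[0]-w//2,u[1]-h//2
    im=cv2.resize(c["frame"][y:y+h,x:x+w,::-1],None,fx=k,fy=k,interpolation=cv2.INTER_CUBIC)
    im=cv2.LUT(im,(255*(np.arange(256)/255)**.6).astype(np.uint8))
    for i in range(-x%10,w,10): cv2.putText(im,str(x+i),(i*k,8),0,.3,(255,255,0),1); im[::6,i*k]=(255,255,0)
    for i in range(-y%10,h,10): cv2.putText(im,str(y+i),(0,i*k+8),0,.3,(0,255,255),1); im[i*k,::6]=(255,255,0)
    return im
cv2.imwrite("pics/c.png",np.hstack([crop(n,[610,-215,60],132,140,3) for n in("w1","w2")]))
cv2.imwrite("pics/d.png",np.hstack([crop(n,[555,113,80],99,195,3) for n in("w3","w4")]))
```

```text
(no output)
```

View pics/c.png

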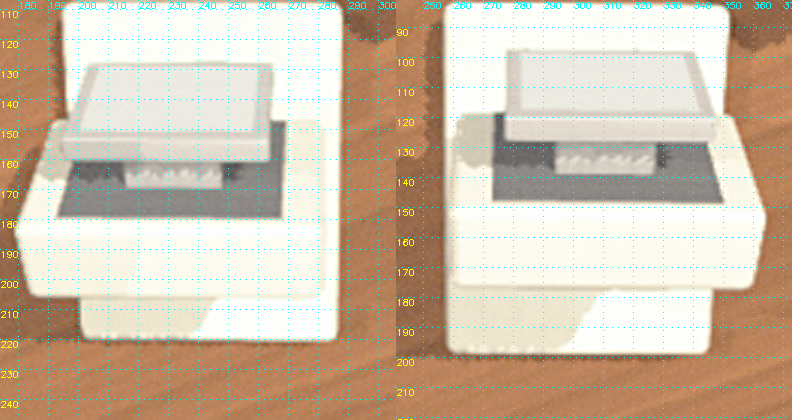

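View pics/d.png

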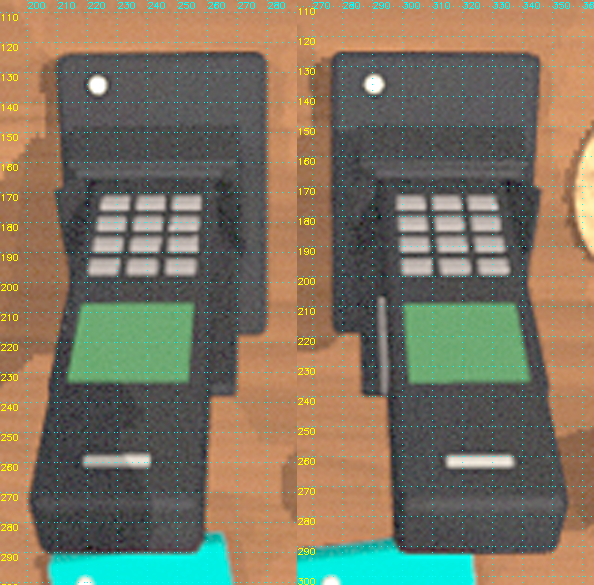

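Both views are clear: head corners, window face corners, plate, handset top end and the backrest edge can all be picked, and the volume key shows on the +y edge at about (298,205–235) in w4. Next I fit the poses.

```bash
cat > fit.py <<'E'
from h import *
def org(n,P,w,h):
    u=proj(load(n),P)[0].astype(int); return np.array([u[0]-w//2,u[1]-h//2])
def run(P,w,h,names,feats,model,p0,lab):
    C={n:load(n) for n in names}; O={n:org(n,P,w,h) for n in names}
    px=[(n,m,np.array(q)/3-[ (w if n==names[1] else 0),0]+O[n]-.33) for n,m,q in feats]
    f=lambda p:np.concatenate([(proj(C[n],model(p,m))-q).ravel() for n,m,q in px])
    r=least_squares(f,p0,loss='soft_l1'); print(lab,np.round(r.x,3)); 
    for (n,m,q),e in zip(px,r.fun.reshape(-1,2)): print("  ",n,m,e.round(1))
    return r.x
F=[("w1",("H",0,48,-33),(50,122)),("w1",("H",0,48,33),(16,226)),("w1",("H",-30,48,33),(32,296)),("w1",("H",0,-48,-33),(322,120)),("w1",("H",-30,-48,33),(322,297)),
("w2",("H",0,48,-33),(458,117)),("w2",("H",0,48,33),(447,207)),("w2",("H",-30,48,33),(452,287)),("w2",("H",0,-48,-33),(735,115)),("w2",("H",0,-48,33),(765,218)),("w2",("H",-30,-48,33),(752,287)),
("w1",("W",31,-24),(88,63)),("w1",("W",-31,-24),(273,63)),("w1",("W",31,24),(62,137)),("w1",("W",-31,24),(270,136)),
("w2",("W",31,-24),(506,50)),("w2",("W",-31,-24),(695,50)),("w2",("W",31,24),(505,117)),("w2",("W",-31,24),(717,115))]
def mh(p,m):  # x,y,yaw,standoff, window dy,dz
    v=m[1:] if m[0]=="H" else (p[3],m[1]+p[4],m[2]+p[5])
    return tilt(p[2])@np.array(v,float)+[p[0],p[1],100]
h=run([610,-215,60],132,140,("w1","w2"),F,mh,[615,-215,-.374,20,0,0],"head")
G=[("w3",("P",60,42.5),(58,54)),("w3",("P",60,-42.5),(267,54)),("w3",("P",-60,-42.5),(267,334)),("w4",("P",60,42.5),(332,53)),("w4",("P",60,-42.5),(541,54)),("w4",("P",-60,42.5),(332,332)),
("w3",("K",-21,-32,97),(237,396)),("w4",("K",-21,32,97),(361,396)),
("w3",("S",13,24,165),(29,497)),("w3",("S",13,-24,165),(213,500)),("w3",("S",-13,24,165),(43,553)),("w3",("S",-13,-24,165),(207,553)),
("w4",("S",13,24,165),(392,497)),("w4",("S",13,-24,165),(570,500)),("w4",("S",-13,24,165),(395,551)),("w4",("S",-13,-24,165),(558,551))]
def mc(p,m): # x,y,yaw,d,hx,hy
    o=np.array([p[0],p[1],0])
    if m[0]=="P": return o+yaw(p[2])@np.array([m[1]-p[3],m[2],16])
    v=np.array(m[1:],float)+([p[4],p[5],0] if m[0]=="S" else 0)
    return o+[0,0,34]+tilt(p[2])@v
c=run([555,113,80],99,195,("w3","w4"),G,mc,[589,113,.03,15,-1,0],"cradle")
np.savez("fit.npz",h=h,c=c)
E
python3 fit.py
```

```text
head [ 6.33979e+02 -2.21740e+02 -3.83000e-01  2.30020e+01  1.49000e-01
 -5.13700e+00]
   w1 ('H', 0, 48, -33) [ 0.7 -3.1]
   w1 ('H', 0, 48, 33) [-1.9  0.5]
   w1 ('H', -30, 48, 33) [-1.5  1.6]
   w1 ('H', 0, -48, -33) [ 0.8 -2. ]
   w1 ('H', -30, -48, 33) [0.6 2.1]
   w2 ('H', 0, 48, -33) [-0.7 -3.8]
   w2 ('H', 0, 48, 33) [-0.1  0.9]
   w2 ('H', -30, 48, 33) [-0.8  1.4]
   w2 ('H', 0, -48, -33) [-0.2 -2. ]
   w2 ('H', 0, -48, 33) [ 2.  -1.5]
   w2 ('H', -30, -48, 33) [0.8 2.4]
   w1 ('W', 31, -24) [ 0.4 -1.1]
   w1 ('W', -31, -24) [ 0.3 -0.9]
   w1 ('W', 31, 24) [0.1 0.4]
   w1 ('W', -31, 24) [-0.4  1. ]
   w2 ('W', 31, -24) [-0.2 -0.9]
   w2 ('W', -31, -24) [-0.1  0. ]
   w2 ('W', 31, 24) [-0.1 -0.1]
   w2 ('W', -31, 24) [-0.   1.5]
cradle [ 5.88783e+02  1.13438e+02  2.60000e-02  1.36630e+01 -1.56200e+00
 -5.80000e-01]
   w3 ('P', 60, 42.5) [-1.2 -0.3]
   w3 ('P', 60, -42.5) [ 0.4 -0.4]
   w3 ('P', -60, -42.5) [0.  1.5]
   w4 ('P', 60, 42.5) [-0.2 -0.4]
   w4 ('P', 60, -42.5) [ 1.3 -0.2]
   w4 ('P', -60, 42.5) [-0.4  1.5]
   w3 ('K', -21, -32, 97) [ 0.2 -0.4]
   w4 ('K', -21, 32, 97) [-0.1 -0.6]
   w3 ('S', 13, 24, 165) [-1.6 -0. ]
   w3 ('S', 13, -24, 165) [-3.2 -0.6]
   w3 ('S', -13, 24, 165) [-1.5  0. ]
   w3 ('S', -13, -24, 165) [-0.1  0.5]
   w4 ('S', 13, 24, 165) [2.4 0.5]
   w4 ('S', 13, -24, 165) [ 2.5 -0.6]
   w4 ('S', -13, 24, 165) [0.  1.1]
   w4 ('S', -13, -24, 165) [1.6 0.9]
```

```bash
cat > m.py <<'E'
from h import *
from station import arm,effector
F=np.load("fit.npz"); hd,cr=F["h"],F["c"]
S=1; ZG=142
Rp,Op=tilt(cr[2]),np.array([cr[0],cr[1],34.])
Rh,Oh=tilt(hd[2]),np.array([hd[0],hd[1],100.])
def tool(Rhs,foot,s=None):
    s=S if s is None else s
    x,y,z=Rhs.T; Rt=np.c_[s*y,s*x,-z]
    return foot+Rhs@[0,0,ZG-19], R.from_matrix(Rt).as_quat()
def seat(dz=0,dx=0,dy=0,s=None): return tool(Rp,Op+Rp@[cr[4]+dx,cr[5]+dy,dz],s)
def press(th,gap,dz=0,s=None):
    """th 0/90/180: back/edge/keypad. face at head x=gap; face-middle at head z=dz"""
    Rhs=Rh@yaw(np.radians(th)); t={0:13,90:24,180:13}[th]
    return tool(Rhs,Oh+Rh@[gap+t,0,dz-75],s)
E
python3 - <<'E'
from m import *
for s in (1,-1):
    print(s,[None if q is None else np.round(q,2) for q in [arm.solve_ik(*a) for a in (seat(0,s=s),seat(120,s=s),press(0,60,s=s),press(90,60,s=s),press(180,60,s=s),press(180,10,s=s))]])
E
```

```text
1 [array([-0.02,  0.34,  1.75,  0.03,  0.64, -0.07]), array([-0.03,  0.12,  1.68,  0.03,  0.92, -0.06]), array([-0.52,  0.57,  1.24,  0.07,  0.92, -0.17]), array([-0.52,  0.58,  1.2 ,  0.07,  0.95, -1.74]), None, None]
-1 [None, None, None, array([-0.52,  0.58,  1.2 ,  0.07,  0.95,  1.4 ]), array([-0.52,  0.57,  1.24,  0.07,  0.92, -0.17]), array([-0.54,  0.51,  1.4 ,  0.09,  0.81, -0.2 ])]
```

x-grip runs joint 6 slightly out of range over the half turn, so I'll grip across y instead.

```bash
sed -i 's/Rt=np.c_\[.*\]; *//; s/Rt=np.c_\[s\*y,s\*x,-z\]/Rt=np.c_[-s*x,s*y,-z]/; s/ZG=142/ZG=143/' m.py; grep Rt m.py
python3 - <<'E'
from m import *
for s in (1,-1):
    print(s,[None if q is None else np.round(q,2) for q in [arm.solve_ik(*a) for a in (seat(0,s=s),seat(120,s=s),press(0,60,s=s),press(90,60,s=s),press(180,60,s=s),press(180,10,s=s))]])
E
```

```text
x,y,z=Rhs.T; Rt=np.c_[-s*x,s*y,-z]
    return foot+Rhs@[0,0,ZG-19], R.from_matrix(Rt).as_quat()
1 [array([-0.02,  0.34,  1.75,  0.03,  0.64, -1.64]), array([-0.03,  0.12,  1.68,  0.03,  0.93, -1.63]), array([-0.52,  0.56,  1.24,  0.07,  0.92, -1.74]), None, array([-0.52,  0.56,  1.24,  0.07,  0.92,  1.4 ]), array([-0.54,  0.51,  1.4 ,  0.09,  0.81,  1.37])]
-1 [array([-0.02,  0.34,  1.75,  0.03,  0.64,  1.5 ]), array([-0.03,  0.12,  1.68,  0.03,  0.93,  1.51]), array([-0.52,  0.56,  1.24,  0.07,  0.92,  1.4 ]), array([-0.52,  0.58,  1.2 ,  0.07,  0.95, -0.17]), array([-0.52,  0.56,  1.24,  0.07,  0.92, -1.74]), array([-0.54,  0.51,  1.4 ,  0.09,  0.81, -1.77])]
```

```bash
sed -i 's/^S=1/S=-1/' m.py
python3 - <<'E'
from m import *
arm.reach(*seat(75)); arm.line_to(seat(0)[0],vel=120); st=arm.read_state(); f0=st["ft_force"]; print(st["eef_pos"]-seat(0)[0])
effector.clamp(); st=arm.read_state(); print(st["grip_width"],st["finger_force"],(st["ft_force"]-f0).round(2),st["clock"])
arm.line_to(seat(60)[0],vel=80); arm.pause(.1);st=arm.read_state(); print(st["grip_width"],(st["ft_force"]-f0).round(2),st["clock"])
snap("w5")
E
```

```text
[0.31586776 0.0660152  0.46853757]
47.62500135915562 29.919140859274194 [-2.01  0.    1.15] 6.9833
47.873094864891435 [-0.49 -0.25 -1.03] 7.9833
```

View pics/w5.png

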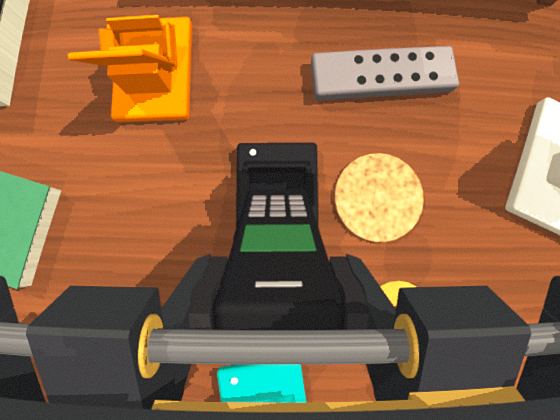

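Handset held centrally, the grip at 47.9 mm. Next, press the back.

```bash
cat >> m.py <<'E'
def do_press(th,dz,g0=36,lim=5.5,end=2):
    n=Rh[:,0]
    arm.line_to(press(th,g0,dz)[0],vel=120); arm.pause(.15); f0=arm.read_state()["ft_force"]
    hit=arm.line_to(press(th,end,dz)[0],vel=10,until_force=lim)
    for k in range(3):
        st=arm.read_state(); g=(st["eef_pos"]-press(th,0,dz)[0])@n
        print(th,hit,"gap",g.round(2),"F",((st["ft_force"]-f0)@Rh).round(2),"w",st["grip_width"].round(2),"t",st["clock"].round(2),"tq",(st["ft_torque"]@Rh).round(2))
        if k<2: arm.pause(.5)
    snap("p%d"%th)
E
python3 - <<'E'
from m import *
arm.reach(*press(0,70,50)); print(arm.read_state()["clock"])
do_press(0,-12)
E
```

```text
9.4417Traceback (most recent call last):
  File "<stdin>", line 3, in <module>
  File "m.py", line 22, in do_press
    print(th,hit,"gap",g.round(2),"F",((st["ft_force"]-f0)@Rh).round(2),"w",st["grip_width"].round(2),"t",st["clock"].round(2),"tq",(st["ft_torque"]@Rh).round(2))
                                                                            ^^^^^^^^^^^^^^^^^^^^^^
AttributeError: 'float' object has no attribute 'round'
```

```bash
sed -i 's/st\["grip_width"\].round(2)/round(st["grip_width"],2)/; s/st\["clock"\].round(2)/round(st["clock"],2)/' m.py
python3 - <<'E'
from m import *
for k in range(3):
    st=arm.read_state(); print(((st["eef_pos"]-press(0,0,-12)[0])@Rh[:,:]).round(2),(st["ft_force"]@Rh).round(2),st["clock"])
    if k<2: arm.pause(.4)
snap("p0")
E
```

```text
[18.63 -0.05  0.1 ] [2.76 0.18 0.63] 12.2083
[18.47 -0.1  -0.32] [5.54 0.35 0.56] 12.6083
[18.42 -0.05 -0.35] [ 5.09 -0.38  1.64] 13.0083
```

Run:
```python
from m import *
p=arm.read_state()["eef_pos"]
for k in (1,2):
    hit=arm.line_to(p-Rh[:,0]*k,vel=10,until_force=5); arm.pause(.3)
    st=arm.read_state(); print(hit,((st["eef_pos"]-press(0,0,-12)[0])@Rh).round(2),(st["ft_force"]@Rh).round(2),(st["ft_torque"]@Rh).round(2),st["clock"])
    if hit or (st["ft_force"]@Rh)[0]>9: break
arm.pause(.4)
snap("p0b")
# back off, free-space force
arm.line_to(press(0,45,-12)[0],vel=80); arm.pause(.2); st=arm.read_state(); print("free",(st["ft_force"]@Rh).round(2),(st["ft_torque"]@Rh).round(2),st["clock"])
snap("p0c")
```

```text
False [18.25 -0.09 -0.23] [ 7.22 -0.2  -1.39] [ 0.12 -1.21 -0.06] 13.6083
False [18.02 -0.07 -0.12] [10.34  0.88 -3.28] [ 0.26 -1.63 -0.14] 14.1583
free [-1.44  0.35 -1.36] [ 0.06  0.32 -0.03] 15.3167
```

Hard stop felt, about 7–12 N. I'll check for slip in the grip by comparing the green screen's position in the wrist picture before and after.

```bash
cat >> h.py <<'E'
def green(n):
    f=load(n)["frame"].astype(int)[150:300,180:380]; m=(f[...,1]>f[...,0]+25)&(f[...,1]>f[...,2]+25)
    m=m.astype(np.uint8); k,l,s,c=cv2.connectedComponentsWithStats(m); i=1+np.argmax(s[1:,4]); return s[i].tolist(),c[i].round(1)
E
python3 - <<'E'
from h import *
for n in ("w5","p0","p0b","p0c"): print(n,green(n))
E
python3 - <<'E'
import sys; sys.path.insert(0,'.')
from m import *
# rotate to edge pose, clear of window
arm.line_to(press(0,70,30)[0],vel=150)
arm.reach(*press(90,70,30)); do_press(90,3,g0=30)
E
```

```text
w5 ([60, 74, 76, 28, 1948], array([97.6, 88. ]))
p0 ([60, 74, 77, 28, 1951], array([97.4, 87.8]))
p0b ([60, 74, 77, 28, 1927], array([97.4, 87.5]))
p0c ([60, 74, 77, 28, 1928], array([97.6, 88.1]))
90 True gap 16.5 F [3.82 0.24 2.5 ] w 47.95 t 19.48 tq [ 0.05 -0.57 -0.06]
90 True gap 16.11 F [4.77 1.61 3.4 ] w 47.69 t 19.98 tq [-0.02 -0.72 -0.01]
90 True gap 16.1 F [4.51 0.23 3.99] w 47.43 t 20.48 tq [-0.07 -0.9   0.01]
```

```bash
cat >> m.py <<'E'
def firm(th,dz,lo=8,n=4,hold=.8):
    """push on by 1 mm commands until the stop is plainly felt (force in head x above lo)"""
    p=arm.read_state()["eef_pos"]
    for k in range(1,n+1):
        arm.line_to(p-Rh[:,0]*k,vel=10,until_force=6); arm.pause(.2); st=arm.read_state(); f=st["ft_force"]@Rh
        print(((st["eef_pos"]-press(th,0,dz)[0])@Rh).round(2),f.round(2),round(st["clock"],2))
        if f[0]+1.4>lo: break
    arm.pause(hold); st=arm.read_state(); print("hold",(st["ft_force"]@Rh).round(2),st["grip_width"]); snap("q%d"%th)
def away(th,dz):
    arm.line_to(press(th,45,dz)[0],vel=100); arm.pause(.15); st=arm.read_state(); print("free",(st["ft_force"]@Rh).round(2),st["clock"]); snap("r%d"%th); print(green("r%d"%th))
E
python3 - <<'E'
from m import *
firm(90,3); away(90,3)
arm.line_to(press(90,70,30)[0],vel=150)
arm.reach(*press(180,70,30)); do_press(180,-12,g0=30)
E
```

```text
[15.87 -0.14 -0.36] [ 7.15  0.24 -1.88] 20.98
hold [ 7.24  0.47 -1.06] 47.384684889652995
free [-1.23 -0.48 -1.9 ] 22.425
([61, 74, 75, 28, 1803], array([97.5, 88. ]))
180 True gap 13.17 F [ 3.93 -0.15  1.35] w 47.83 t 26.76 tq [ 0.2  -0.49 -0.07]
180 True gap 12.99 F [5.04 0.16 1.06] w 47.49 t 27.26 tq [ 0.08 -0.68 -0.04]
180 True gap 12.9 F [6.21 0.48 2.99] w 47.8 t 27.76 tq [ 0.08 -0.9  -0.03]
```

Run:
```python
from m import *
firm(180,-12); away(180,-12)
arm.line_to(press(180,70,50)[0],vel=150)
arm.reach(*press(0,70,60)); arm.reach(*seat(60)); arm.pause(.2); snap("w6"); print(green("w5"),green("w6"))
f0=arm.read_state()["ft_force"]
print(arm.line_to(seat(35)[0],vel=60,until_force=8))
print(arm.line_to(seat(-2)[0],vel=25,until_force=8)); st=arm.read_state()
print(((st["eef_pos"]-seat(0)[0])@Rp).round(2),((st["ft_force"]-f0)@Rp).round(2),st["clock"])
snap("w7")
```

```text
[12.76 -0.11 -0.26] [7.68 0.28 0.05] 28.26
hold [ 9.12 -0.05 -1.44] 47.743915236814374
free [-0.09 -0.68 -1.  ] 29.7417
([60, 74, 76, 28, 1850], array([97.5, 87.9]))
([60, 74, 76, 28, 1948], array([97.6, 88. ])) ([60, 74, 77, 28, 1955], array([97.6, 87.9]))
False
True
[0.02 0.1  0.03] [1.06 0.33 5.93] 36.5333
```

It touched down at the original grasp height, within 0.1 mm. Release and check.

Run:
```python
from m import *
effector.release(); arm.pause(.3); arm.line_to(seat(110)[0],vel=100)
D=np.diag([1.,-1,-1]); arm.reach([585,75,290],R.from_matrix(yaw(.03)@D).as_quat()); arm.pause(.15); st=snap("w8"); print(st["clock"],st["grip_width"])
a,b=load("w3")["frame"],load("w8")["frame"]
im=np.hstack([cv2.resize(f[100:310,190:300,::-1],None,fx=2.8,fy=2.8) for f in (a,b)]); cv2.imwrite("pics/e.png",im)
print(cv2.absdiff(a,b)[100:310,190:300].mean(), green("w3"),green("w8"))
```

```text
39.7583 87.99298838273586
11.233766233766234 ([33, 57, 43, 27, 1035], array([54.7, 69.9])) ([36, 56, 42, 26, 1023], array([57.3, 68.7]))
```

View pics/e.png

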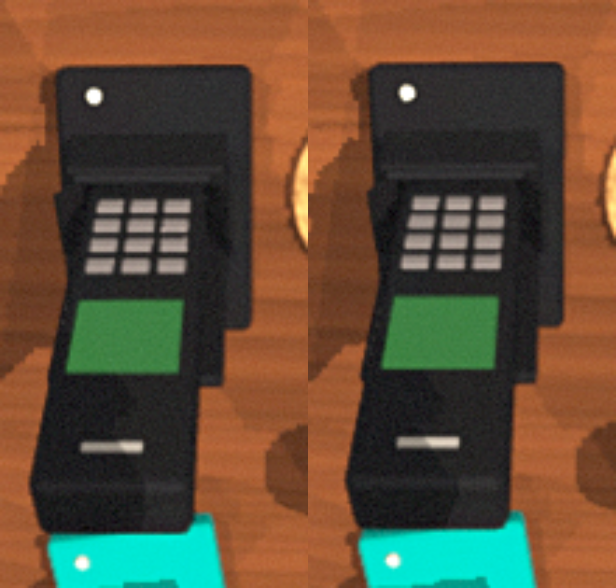

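The before and after views match apart from a uniform ~1–2 px camera shift: the dot, plate and keys all moved together. The handset is seated with its keypad outwards, so I'm handing in.

```bash
python3 -c "
from station import finish_job
print(finish_job())"
```

```text
the job is handed in; nothing more can be done
None
```

The job is handed in at about 40 s: back, volume-key edge and keypad side were each held with the window against its stop (below about 12 N), and the handset is back home in its cradle, keypad outwards and released; no verdict was returned.

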